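# Close the lamp's retaining ring with the pin spanner

## Robot

A 6-joint arm with a two-finger parallel gripper is mounted at the origin on a cart in front of the work surface, level with it; the furniture and walls round the work are solid. World frame = base frame: x ahead of the robot, y to its left, z up, the work surface at z = 0. Lengths are in m, angles in degrees, forces in N, time in s.
With the tool pointing down it reaches from about 0.275 to 0.825 m from the base axis. Payload 4.9 kg.
Tool frame: the origin (TCP) lies where the fingers leave the gripper's body, on its centre line; the fingertips stand env.nose_length ahead of it and the grasp point (between the pads) lies 54 mm ahead of it (env.nose_length is the distance from the TCP to the fingertips, in m); z points along the fingers, y is the direction in which the jaws open and shut (so a half turn about z gives the same grasp; the last joint's range is limited). The gripper opens to 85 mm and grips with 20 to 120 N. Pads are 22 mm wide; open, the fingers measure 114 mm over their backs; the gripper's body (76 mm by 85 mm) begins 54 mm behind the grasp point. The pads swing forward as they close: fully open they stand 13 mm farther back than shut.
Start: joints at [59.232, 18.69, -11.035, 60.275, 0, 82.311], TCP at [0.216, 0.506, 0.304] pointing down, gripper open.
Joint ranges: [-152.03, 152.03], [-55.5, 102.48], [-74.3, 77.21], [-110.64, 120.58], [-84.22, 78.4], [-180, 180]. Speed limits (degrees/s): [147.25, 147.25, 180, 180, 180, 180].

## Interface

Orientations are given as a 3x3 rotation matrix whose columns are the frame's x, y, z axes.
In Python, from plant import get_obs, camera, camera_params, env, look_for gives the robot as it stands.
- The arm moves only by the tool move_arm, never from a script. Its argument "plan" is a list of rows, each an object of numbers: "wx", "wy", "wz": the turn, a rotation vector about the tool's x, y, z in rad; "tx", "ty", "tz": the shift along the tool's x, y, z in cm; "hand": the closure, from -1 (fully open) to 1 (shut). A call has 1 to 10 rows; each row is the pose to reach, as a shift and turn from the pose measured when the call began, along the tool's axes at that moment; what a row does not reach only later rows make up. A row lasts 1/8 s, in which the tool goes at most 62.5 mm and 10.7 degrees, less where a joint would pass 70% of its speed; a pose out of reach is approached as far as the arm can. A call with a gripper value outside its range is refused whole. The fingers move at their own pace and stop on an object; "newtons" is the grip in N (left out, the last holds). Time passes only in rows, so rows that repeat a pose let the fingers close. It gives the time, the measured TCP pose, the force and the opening at its end, in the units of the state.
- get_obs(): the state, without advancing time (a new reading comes with each control period).
- camera(name): name is "scene" or "top" or "wrist"; returns the picture (420x560x3 uint8, blue, green, red); there is no depth.
- camera_params(name): a dict with "intrinsics" (3x3 intrinsics, pixels), "D" ([k1, k2, p1, p2, k3] as OpenCV has them; the pictures are not rectified), "extrinsics" (4x4, takes a point from camera to world coordinates). Camera axes: x right, y up, looking along -z (the intrinsics and any distortion apply to the point x, -y, -z); pixel columns grow to the right and rows downward; lengths in m; the calibration is good to about 2 mm. A picture is of the moment at which its call begins: read the wrist's pose just before it. camera_params takes no time and is no camera call; for the wrist camera it gives the pose at the moment of the call.
- env.job_done(): hands the job in, once; it reports no verdict.
Trained networks look in the newest picture that a camera, given by its name, has taken for a name from the list of things; names that differ only in an ending like _2 or _b are one class to them, and where a whole thing is asked for, a point or a joint stands for the part that bears it (a point fixed in the world has none). Each returns a list of dicts, best first, with "confidence" (0 to 1); they miss things now and then, are a little off and sometimes report something else, mostly with a low value. They report only what shows in the picture. A call takes as long as a camera call.
- look_for(camera, name): "bbox" ([left, top, right, bottom] in pixels, round what is visible of it).
The state is a dict: "t": time; "q": joint angles; "joint_velocities": joint speeds; "joint_efforts": joint torques, N m; "position": TCP position; "orientation": TCP orientation; "force": force on the tool from outside, world axes, zero at the start; "ft_torque": the same for the moment, N m; "finger_gap": finger opening in m.
Only numpy, scipy, OpenCV 4.12 (cv2) and the standard library are available. Lean on these libraries where they do the work, as an engineer would, in place of code of your own. Each camera call takes 0.05 s, during which the arm holds its last target.

## Task

Close the retaining ring on the UV lamp head: take the blue-handled pin spanner out of the tool block, put both its pins into the two holes of the ring until the spanner sits flat on it, and turn the ring clockwise (seen from above) as far as it goes, so that the red line on the ring meets the red stud on the rim of the lamp. Leave the spanner standing in the ring, let go of it, and leave the orange-handled spanner where it is.

Things in the scene. Friction and masses are not known exactly. Their poses are not given: they have to be found in the camera images.
- blue_spanner: Blue-handled pin spanner, 160 g, upright in a slot of the grey block (26 mm high). Origin midway between its pin tips, z up; a half turn looks the same. Pins: at x = +-42 mm, 8 mm thick (tips 4), 14 mm long. Steel bridge on them: 112 (x) by 24 mm, z 14 to 24 mm; it rests on block or ring. Blue handle: z 24 to 72 mm, 44 mm long (x), 20 mm thick (y): grip across the 20 mm.
- orange_spanner: Bystander in the block's other slot, 96 mm beside the blue one (either side): same shape with an orange handle, but bridge 84 mm long and pins 56 mm apart, so it does not fit the ring. Origin midway between its pin tips, z up. Leave it in its slot.
- ring_face (a point): Centre of the top face (74 mm above the trolley) of the flat aluminium ring, 124 mm across, 56 mm inside, 16 mm thick, on a fixed dark round lamp head 144 mm across. Turns with the ring about its upright z. Two 18 mm round holes, 16 mm deep, at x = +-42 mm. Red line at the +y side. Centred pins have 5 mm of play all round: the spanner turns 0.12 rad before it drives the ring.
- lamp_ring (a joint): Ring angle in rad: 0 open, 1.2 closed against a firm stop (the red line on the ring in line with the red stud on the lamp rim). Grows as the ring turns clockwise seen from above. Starts between 0.15 and 0.6 and stays where it is left; 0.12 N m of friction.

How it is judged (in metres and radians):
On the way, in this order (a step that is already met when the one before it is completed fails the run):
1. both pins of the blue spanner are in the ring's holes while the ring is still open (horizontal distance between blue_spanner and ring_face below 0.01 m and z of blue_spanner in the frame of ring_face below -0.006 m and angle between the x axis of blue_spanner and the x axis of ring_face, either way round below 0.22 rad and value of joint lamp_ring below 0.8 rad), for 0.1 s.
2. the ring is closed with the pins in its holes (horizontal distance between blue_spanner and ring_face below 0.01 m and z of blue_spanner in the frame of ring_face below -0.006 m and value of joint lamp_ring above 1 rad), for 0.1 s.
At the end, for the whole second after the job is handed in: The ring is closed to within 0.2 rad (11 degrees) of its stop (joint above 1.0 of 1.2); the blue spanner stands still and upright (within 7 degrees) in the ring, centred within 10 mm, its pin tips at least 10 mm below the ring's face; the orange spanner is within 20 mm of where it stood (value of joint lamp_ring above 1 rad and horizontal distance between blue_spanner and ring_face below 0.01 m and z of blue_spanner in the frame of ring_face below -0.01 m and angle between blue_spanner's own z axis and vertical below 0.12 rad and linear speed of blue_spanner below 0.02 m/s and distance of orange_spanner from where it was at the start of the episode below 0.02 m); the robot touches nothing.
It fails at once if the orange spanner is moved or lifted out by more than 20 mm (distance of orange_spanner from where it was at the start of the episode above 0.02 m).
It also fails if it takes over 48 s, if anything falls off the work surface, if the arm or the gripper's body presses on something with over 40 N, if the wrist force passes 120 N, or if a joint passes its speed limit or range.

## Working session

There is one attempt and no reset: what is moved stays moved. The work goes in short steps, Python scripts to look and compute and a tool call to move; the robot and the scene stay as the last step left them, time stands still between calls to the robot, and variables do not carry over. Pictures are saved under pics/ and viewed, and the job is handed in when it is done.

Besides the shell and the picture viewer there is one more tool, called as name([rows], argument=value, ...), one row to a line, values as JSON. move_arm: Moves the arm, as the interface text tells. Its arguments: {"type":"object","properties":{"plan":{"type":"array","items":{"type":"object","properties":{"wx":{"type":"number"},"wy":{"type":"number"},"wz":{"type":"number"},"tx":{"type":"number"},"ty":{"type":"number"},"tz":{"type":"number"},"hand":{"type":"number"}}}},"newtons":{"type":"number"}},"required":["plan"]}

```bash
ls; mkdir -p pics
python3 - <<'E'
from plant import *
import cv2
o=get_obs();print(o['t'],o['position'],o['orientation'],o['finger_gap'],env.nose_length)
for c in ['scene','top','wrist']:
    im=camera(c);cv2.imwrite(f'pics/{c}0.png',im)
    p=camera_params(c);print(c,p)
    for n in ['blue_spanner','orange_spanner','ring_face']:
        print(n,[(d['bbox'],round(d['confidence'],2)) for d in look_for(c,n)][:3])
print(get_obs()['t'])
E
```

```text
pics
0.0 [0.21535556 0.50557658 0.30310283] [[-9.19950692e-01  3.92033118e-01 -8.71047403e-04]
 [ 3.92034026e-01  9.19949504e-01 -1.49435618e-03]
 [ 2.15482515e-04 -1.71621422e-03 -9.99998504e-01]] 0.08564425130816328 0.0726
scene {'intrinsics': array([[435.16385738,   0.        , 281.10827306],
       [  0.        , 435.16385738, 209.00366867],
       [  0.        ,   0.        ,   1.        ]]), 'D': array([0.02161016, 0.        , 0.        , 0.        , 0.        ]), 'extrinsics': array([[ 0.91223227,  0.26694321, -0.31076296,  0.25314025],
       [-0.40924563,  0.62844607, -0.66149343, -0.52955236],
       [ 0.01871658,  0.73061403,  0.68253412,  0.66539731],
       [ 0.        ,  0.        ,  0.        ,  1.        ]])}
blue_spanner [([300.4, 253.4, 364.4, 290.1], 0.96)]
orange_spanner [([323.9, 296.0, 374.4, 332.2], 0.86)]
ring_face [([212.7, 158.3, 269.1, 197.6], 0.77)]
top {'intrinsics': array([[453.74974033,   0.        , 270.00886066],
       [  0.        , 453.74974033, 211.44656244],
       [  0.        ,   0.        ,   1.        ]]), 'D': array([-0.11613558,  0.        
[... 414 characters left out ...]
face [([140.7, 194.2, 206.9, 257.8], 0.83)]
wrist {'intrinsics': array([[325.99205408,   0.        , 276.75796435],
       [  0.        , 325.99205408, 210.66563018],
       [  0.        ,   0.        ,   1.        ]]), 'D': array([-0.0387281,  0.       ,  0.       ,  0.       ,  0.       ]), 'extrinsics': array([[ 3.92321735e-01, -8.88160108e-01, -2.39280752e-01,
         1.54897741e-01],
       [ 9.19827808e-01,  3.78622985e-01,  1.02768861e-01,
         5.31580394e-01],
       [-6.78010132e-04, -2.60415547e-01,  9.65496392e-01,
         3.72239992e-01],
       [ 0.00000000e+00,  0.00000000e+00,  0.00000000e+00,
         1.00000000e+00]])}
blue_spanner []
orange_spanner []
ring_face []
0.6
```

View pics/scene0.png

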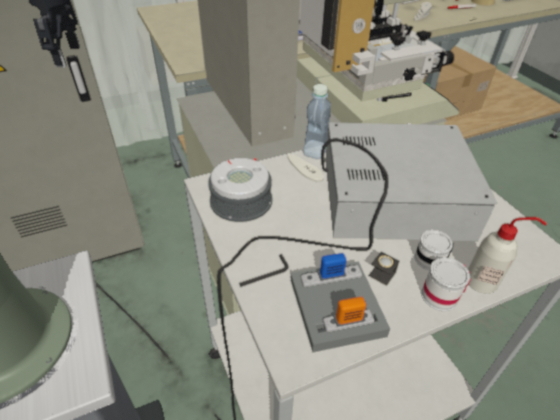

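View pics/top0.png

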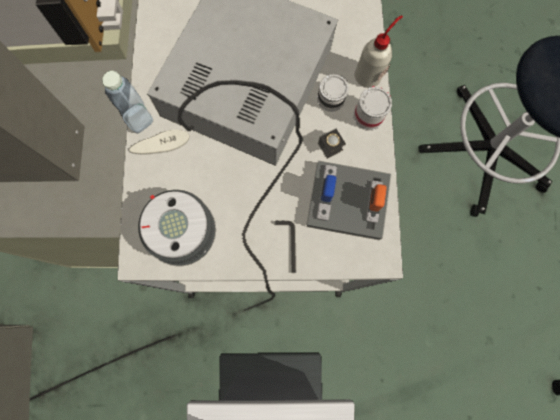

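View pics/wrist0.png

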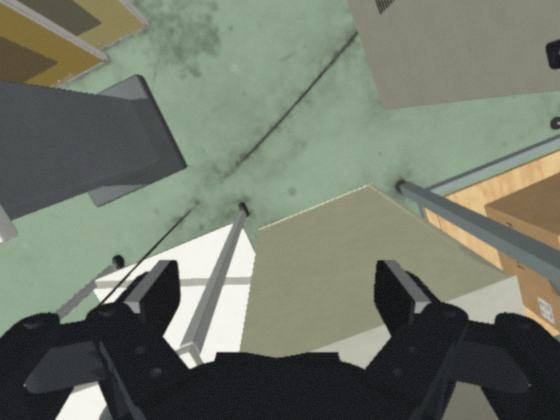

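```bash
cat > h.py <<'E'
import numpy as np, cv2
from plant import *
def ray(p,uv):
    u=cv2.undistortPoints(np.array([[uv]],float),p['intrinsics'],p['D'])[0,0]
    E=p['extrinsics'];d=E[:3,:3]@np.array([u[0],-u[1],-1.]);return E[:3,3],d/np.linalg.norm(d)
def atz(p,uv,z):
    o,d=ray(p,uv);return o+d*(z-o[2])/d[2]
def tri(l):
    A=np.zeros((3,3));b=np.zeros(3)
    for p,uv in l:
        o,d=ray(p,uv);M=np.eye(3)-np.outer(d,d);A+=M;b+=M@o
    x=np.linalg.solve(A,b)
    return x,[np.linalg.norm(np.cross(x-o,d)) for o,d in [ray(*q) for q in l]]
def proj(p,X):
    E=p['extrinsics'];c=(np.asarray(X,float)-E[:3,3])@E[:3,:3]
    c=c*[1,-1,-1]
    return cv2.projectPoints(c.reshape(-1,1,3),np.zeros(3),np.zeros(3),p['intrinsics'],p['D'])[0][:,0]
def zoom(im,box,s,f):
    l,t,r,b=box;cv2.imwrite(f,cv2.resize(im[t:b,l:r],None,fx=s,fy=s,interpolation=cv2.INTER_CUBIC))
def mask(im,c):
    h=cv2.cvtColor(im,cv2.COLOR_BGR2HSV)
    lo,hi={'b':((100,140,40),(130,255,255)),'o':((6,160,80),(18,255,255))}[c]
    return cv2.inRange(h,lo,hi)
E
python3 - <<'E'
from h import *
P={c:camera_params(c) for c in ['scene','top']};I={c:cv2.imread(f'pics/{c}0.png') for c in P}
roi={'scene':(290,240,390,350),'top':(300,150,400,240)}
for k in 'bo':
    l=[]
    for c in P:
        m=mask(I[c],k);r=roi[c];mm=np.zeros_like(m);mm[r[1]:r[3],r[0]:r[2]]=m[r[1]:r[3],r[0]:r[2]]
        ys,xs=np.nonzero(mm);l.append((P[c],(xs.mean(),ys.mean())));print(k,c,len(xs),xs.min(),xs.max(),ys.min(),ys.max())
    print(k,tri(l))
zoom(I['top'],(295,145,405,245),7,'pics/tz0.png')
zoom(I['top'],(125,180,225,270),7,'pics/tz1.png')
zoom(I['scene'],(200,150,280,220),8,'pics/sz1.png')
E
```

```text
b scene 498 320 345 254 277
b top 192 324 335 176 197
b (array([ 0.55328891, -0.11767305,  0.06482449]), [np.float64(0.00266554381623335), np.float64(0.002665543816233277)])
o scene 625 337 365 297 323
o top 251 371 385 185 210
o (array([ 0.53233469, -0.21159266,  0.0667579 ]), [np.float64(0.0012132305587513235), np.float64(0.0012132305587513814)])
```

View pics/tz0.png

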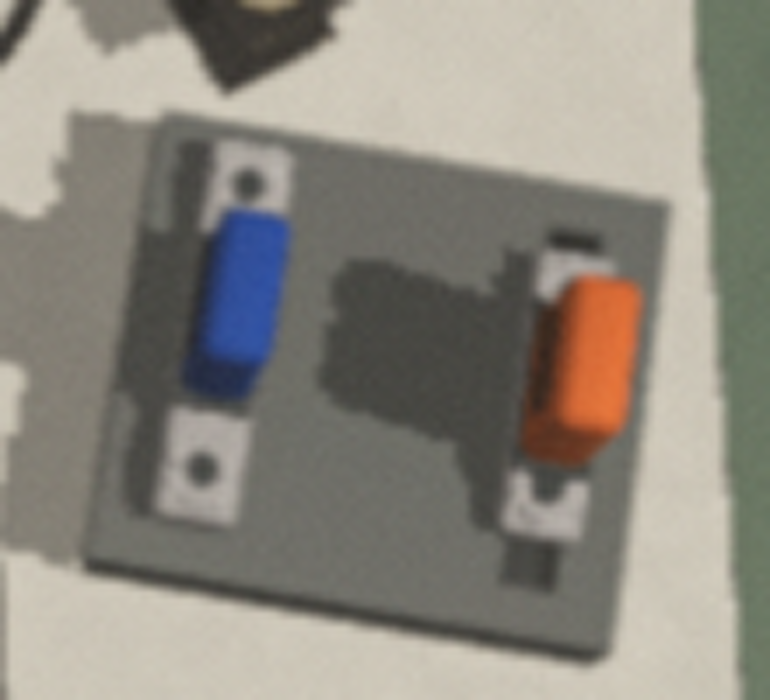

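View pics/tz1.png

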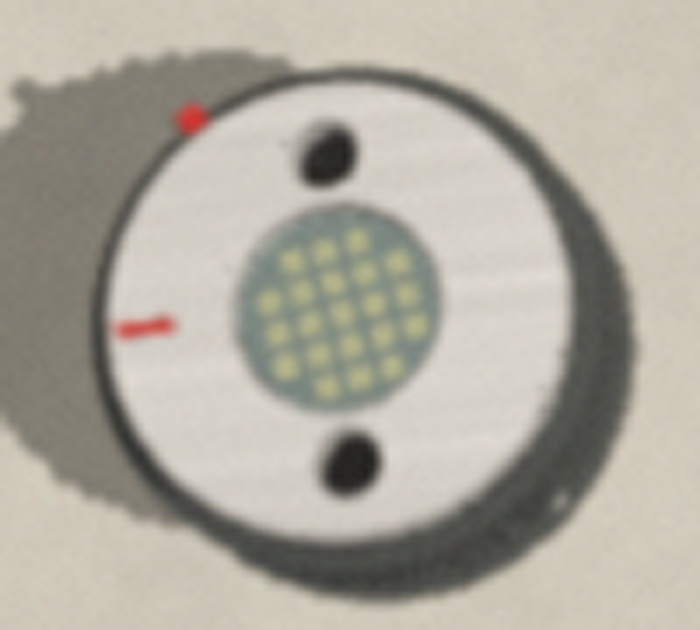

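View pics/sz1.png

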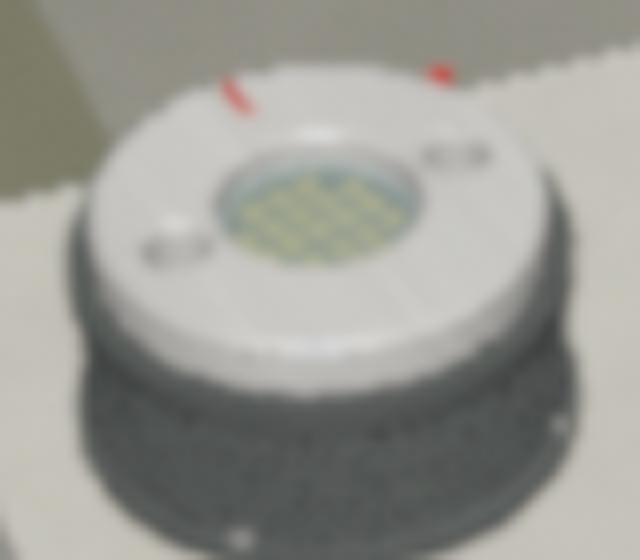

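```bash
cat > e1.py <<'E'
from h import *
pt=camera_params('top');ps=camera_params('scene')
z0=lambda u,v:(295+u/7-.43,145+v/7-.43)
z1=lambda u,v:(125+u/7-.43,180+v/7-.43)
s1=lambda u,v:(200+u/8-.44,150+v/8-.44)
a=atz(pt,z0(248,185),.036);b=atz(pt,z0(203,468),.036)
print('blue dots',a,b,(a+b)/2,np.linalg.norm(a-b),np.degrees(np.arctan2(*(a-b)[1::-1])))
# handle top face centre z=.084
c=[atz(pt,z0(*q),.084) for q in [(228,212),(287,216),(268,360),(208,352)]];print('handle top',np.mean(c,0))
a=atz(pt,z0(327,155),.074);b=atz(pt,z0(350,463),.074)
print('holes',(a+b)/2,np.linalg.norm(a-b),np.degrees(np.arctan2(*(a-b)[1::-1])))
im=cv2.imread('pics/top0.png')
# ring outline: center from ellipse extents
c=[atz(pt,z1(*q),.074) for q in [(107,305),(574,300),(345,80),(335,540)]]
print('ring extents',c, np.array([ (c[2][0]+c[3][0])/2,(c[0][1]+c[1][1])/2]))
for nm,t,s in [('hole+',(327,155),(455,155)),('hole-',(350,463),(178,247)),('line in',(172,325),(250,112)),('line out',(118,330),(225,80)),('stud',(192,121),(441,75))]:
    print(nm,tri([(pt,z1(*t)),(ps,s1(*s))]))
E
python3 e1.py
```

```text
blue dots [ 0.59468276 -0.12455396  0.036     ] [ 0.51253931 -0.10894535  0.036     ] [ 0.55361103 -0.11674966  0.036     ] 0.08361324987629436 -10.758877133535165
handle top [ 0.55227817 -0.11666608  0.084     ]
holes [ 0.5485346  -0.14240883  0.074     ] 0.08595069869849688 1.6886808730415241
ring extents [array([0.48477525, 0.23897598, 0.074     ]), array([0.48532223, 0.11348141, 0.074     ]), array([0.54612519, 0.17692478, 0.074     ]), array([0.42176193, 0.17522822, 0.074     ])] [0.48394356 0.1762287 ]
hole+ (array([0.52467234, 0.18064373, 0.07590601]), [np.float64(0.0002498505234005482), np.float64(0.0002498505234004115)])
hole- (array([0.4417073 , 0.17135285, 0.07661058]), [np.float64(1.796256465653449e-05), np.float64(1.7962564656509543e-05)])
line in (array([0.47896762, 0.2205006 , 0.07606345]), [np.float64(8.715283049321407e-05), np.float64(8.715283049329732e-05)])
line out (array([0.47698865, 0.23449814, 0.07813729]), [np.float64(0.0002536522959016409), np.float64(0.00025365229590159147)])
stud (array([0.53507383, 0.21814783, 0.07438564]), [np.float64(4.315711259201594e-05), np.float64(4.315711259212396e-05)])
```

```bash
cat >> h.py <<'E'
from scipy.spatial.transform import Rotation as Ro
def delta(pos,yaw):
    "yaw: deg of tool x in world"
    o=get_obs();R0=np.array(o['orientation']);a=np.radians(yaw)
    R1=np.array([[np.cos(a),np.sin(a),0],[np.sin(a),-np.cos(a),0],[0,0,-1]])
    d=R0.T@(np.asarray(pos)-o['position'])*100
    w=Ro.from_matrix(R0.T@R1).as_rotvec()
    print('t %.2f'%o['t'],'pos',o['position'].round(4),'yaw %.2f'%np.degrees(np.arctan2(R0[1,0],R0[0,0])),'F',np.round(o['force'],1),'gap',o['finger_gap'])
    print('txyz',d.round(2),'w',w.round(4))
E
python3 -c "
from h import *
delta((.5536,-.1167,.26),169.2)"
```

```text
t 0.60 pos [0.2156 0.506  0.3039] yaw 156.92 F [ 0.2  0.3 -0.2] gap 0.08509863418322614
txyz [-55.51 -44.04   4.39] w [-0.     -0.     -0.2143]
```

move_arm([
  {"tx": -5.5,"ty": -4.4,"tz": 0,"wz": -0.05,"hand": -1},
  {"tx": -11,"ty": -8.8,"tz": 0,"wz": -0.1,"hand": -1},
  {"tx": -16.5,"ty": -13.2,"tz": 0,"wz": -0.214,"hand": -1},
  {"tx": -22,"ty": -17.6,"tz": 0,"wz": -0.214,"hand": -1},
  {"tx": -27.5,"ty": -22,"tz": 0,"wz": -0.214,"hand": -1},
  {"tx": -33,"ty": -26.4,"tz": 0,"wz": -0.214,"hand": -1},
  {"tx": -38.5,"ty": -30.8,"tz": 1,"wz": -0.214,"hand": -1},
  {"tx": -44,"ty": -35.2,"tz": 2,"wz": -0.214,"hand": -1},
  {"tx": -49.5,"ty": -39.6,"tz": 3,"wz": -0.214,"hand": -1},
  {"tx": -55.5,"ty": -44,"tz": 4.4,"wz": -0.214,"hand": -1},
])

```text
invalid input at $.plan[0]: expected keys wx, wy, wz, tx, ty, tz, hand
```

move_arm([
  {"hand": -1},
  {"hand": -1},
])

```text
invalid input at $.plan[0]: expected keys wx, wy, wz, tx, ty, tz, hand
```

```bash
python3 -c "
from h import *
delta((.5536,-.1167,.26),169.2)
import pickle
p=camera_params('wrist');im=camera('wrist');cv2.imwrite('pics/w1.png',im);pickle.dump(p,open('w1.pkl','wb'))
print([ (d['bbox'],d['confidence']) for d in look_for('wrist','blue_spanner')])
a=np.radians(-10.8);e=np.array([np.cos(a),np.sin(a),0]);c=np.array([.5536,-.1167,0])
print(proj(p,[c+.042*e+[0,0,.036],c-.042*e+[0,0,.036],c+[0,0,.084]]))
"
```

```text
t 0.60 pos [0.2156 0.506  0.3039] yaw 156.92 F [ 0.2  0.3 -0.2] gap 0.08509863418322614
txyz [-55.51 -44.04   4.39] w [-0.     -0.     -0.2143]
[]
[[ 16.05260706 544.48562656]
 [ -8.2364073  510.70105073]
 [-18.34675272 562.62472702]]
```

View pics/w1.png

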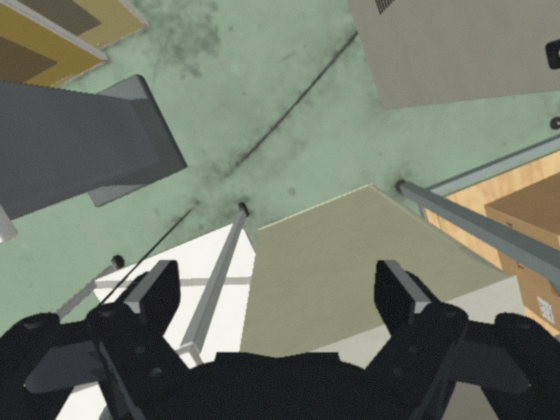

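The picture is unchanged because the move was refused: every row needs all its keys. I'm resending it.

move_arm([
  {"tx": -5.5,"ty": -4.4,"tz": 0,"wx": 0,"wy": 0,"wz": -0.05,"hand": -1},
  {"tx": -11,"ty": -8.8,"tz": 0,"wx": 0,"wy": 0,"wz": -0.1,"hand": -1},
  {"tx": -16.5,"ty": -13.2,"tz": 0,"wx": 0,"wy": 0,"wz": -0.214,"hand": -1},
  {"tx": -22,"ty": -17.6,"tz": 0,"wx": 0,"wy": 0,"wz": -0.214,"hand": -1},
  {"tx": -27.5,"ty": -22,"tz": 0,"wx": 0,"wy": 0,"wz": -0.214,"hand": -1},
  {"tx": -33,"ty": -26.4,"tz": 0,"wx": 0,"wy": 0,"wz": -0.214,"hand": -1},
  {"tx": -38.5,"ty": -30.8,"tz": 1,"wx": 0,"wy": 0,"wz": -0.214,"hand": -1},
  {"tx": -44,"ty": -35.2,"tz": 2,"wx": 0,"wy": 0,"wz": -0.214,"hand": -1},
  {"tx": -49.5,"ty": -39.6,"tz": 3,"wx": 0,"wy": 0,"wz": -0.214,"hand": -1},
  {"tx": -55.5,"ty": -44,"tz": 4.4,"wx": 0,"wy": 0,"wz": -0.214,"hand": -1},
])

```text
t: 1.95
position: [0.5127, -0.0443, 0.2736]
orientation: [[-0.982, 0.188, 0.001], [0.188, 0.982, 0.0], [-0.001, 0.0, -1.0]]
force: [1.3, 1.3, -0.1]
finger_gap: 0.0851
```

```bash
python3 -c "
from h import *
delta((.5536,-.1167,.26),169.2)"
```

```text
t 1.95 pos [ 0.5127 -0.0443  0.2736] yaw 169.15 F [ 1.3  1.3 -0.1] gap 0.08505253083079915
txyz [-5.38 -6.35  1.37] w [ 0.0003  0.0013 -0.0008]
```

move_arm([
  {"tx": -5.4,"ty": -6.4,"tz": 1.4,"wx": 0,"wy": 0,"wz": 0,"hand": -1},
  {"tx": -5.4,"ty": -6.4,"tz": 1.4,"wx": 0,"wy": 0,"wz": 0,"hand": -1},
  {"tx": -5.4,"ty": -6.4,"tz": 1.4,"wx": 0,"wy": 0,"wz": 0,"hand": -1},
  {"tx": -5.4,"ty": -6.4,"tz": 1.4,"wx": 0,"wy": 0,"wz": 0,"hand": -1},
])

```text
t: 2.45
position: [0.553, -0.116, 0.2598]
orientation: [[-0.982, 0.187, 0.0], [0.187, 0.982, 0.001], [-0.0, 0.001, -1.0]]
force: [-0.5, 0.1, 0.0]
finger_gap: 0.0857
```

```bash
python3 -c "
from h import *
delta((.5536,-.1167,.26),169.2)
import pickle
p=camera_params('wrist');im=camera('wrist');cv2.imwrite('pics/w2.png',im);pickle.dump(p,open('w2.pkl','wb'))
print([ (d['bbox'],d['confidence']) for d in look_for('wrist','blue_spanner')])
a=np.radians(-10.8);e=np.array([np.cos(a),np.sin(a),0]);c=np.array([.5536,-.1167,0])
print(proj(p,[c+.042*e+[0,0,.036],c-.042*e+[0,0,.036],c+[0,0,.084]]))
"
```

```text
t 2.45 pos [ 0.553  -0.116   0.2598] yaw 169.22 F [-0.5  0.1  0. ] gap 0.08567614341506746
txyz [-0.07 -0.06 -0.02] w [0.001  0.0003 0.0003]
[([266.7, 133.8, 294.6, 254.3], 0.89)]
[[276.36534981 240.86088166]
 [276.33207341 151.5941721 ]
 [276.30985057 211.58786763]]
```

View pics/w2.png

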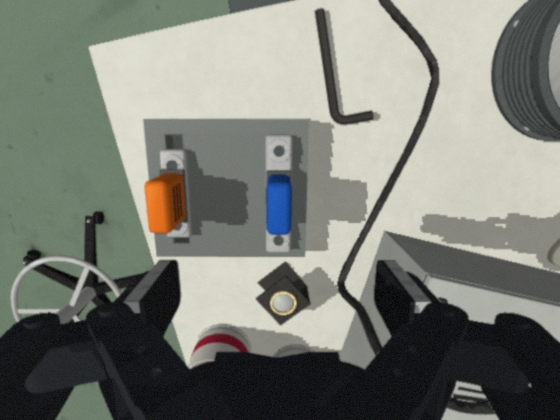

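move_arm([
  {"tx": -0.05,"ty": 0.1,"tz": 5,"wx": 0,"wy": 0,"wz": 0,"hand": -1},
  {"tx": -0.05,"ty": 0.1,"tz": 9,"wx": 0,"wy": 0,"wz": 0,"hand": -1},
  {"tx": -0.05,"ty": 0.1,"tz": 12,"wx": 0,"wy": 0,"wz": 0,"hand": -1},
  {"tx": -0.05,"ty": 0.1,"tz": 14.3,"wx": 0,"wy": 0,"wz": 0,"hand": -1},
  {"tx": -0.05,"ty": 0.1,"tz": 14.3,"wx": 0,"wy": 0,"wz": 0,"hand": -1},
  {"tx": -0.05,"ty": 0.1,"tz": 14.3,"wx": 0,"wy": 0,"wz": 0,"hand": -1},
])

```text
t: 3.3
position: [0.5546, -0.1143, 0.1184]
orientation: [[-0.983, 0.185, 0.003], [0.185, 0.983, -0.0], [-0.003, 0.0, -1.0]]
force: [0.4, 0.2, 0.1]
finger_gap: 0.085
```

```bash
python3 -c "
from h import *
delta((.5536,-.1155,.116),169.2)
im=camera('scene');zoom(im,(270,200,400,340),4,'pics/s3.png')
im=camera('wrist');cv2.imwrite('pics/w3.png',im)
"
```

```text
t 3.30 pos [ 0.5546 -0.1143  0.1184] yaw 169.33 F [0.4 0.2 0.1] gap 0.08504450476606319
txyz [ 0.07 -0.14  0.24] w [0.0004 0.0026 0.0022]
```

View pics/s3.png

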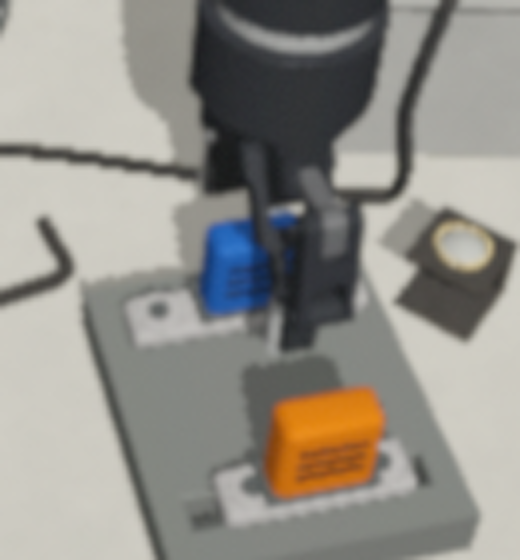

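View pics/w3.png

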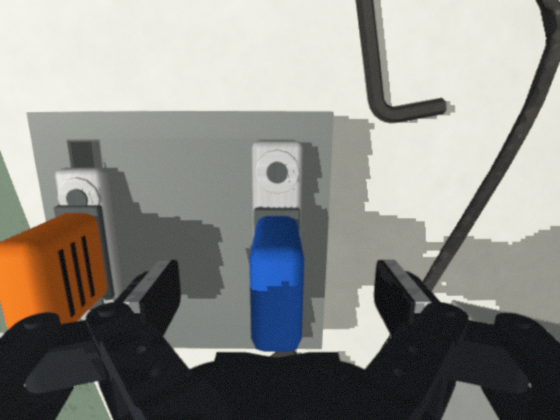

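move_arm([
  {"tx": 0.05,"ty": 0,"tz": 0.1,"wx": 0,"wy": 0,"wz": 0,"hand": 1},
  {"tx": 0.05,"ty": 0,"tz": 0.1,"wx": 0,"wy": 0,"wz": 0,"hand": 1},
  {"tx": 0.05,"ty": 0,"tz": 0.1,"wx": 0,"wy": 0,"wz": 0,"hand": 1},
  {"tx": 0.05,"ty": 0,"tz": 0.1,"wx": 0,"wy": 0,"wz": 0,"hand": 1},
  {"tx": 0.05,"ty": 0,"tz": 0.1,"wx": 0,"wy": 0,"wz": 0,"hand": 1},
  {"tx": 0.05,"ty": 0,"tz": 0.1,"wx": 0,"wy": 0,"wz": 0,"hand": 1},
  {"tx": 0.05,"ty": 0,"tz": 0.1,"wx": 0,"wy": 0,"wz": 0,"hand": 1},
  {"tx": 0.05,"ty": 0,"tz": 0.1,"wx": 0,"wy": 0,"wz": 0,"hand": 1},
], newtons=90)

```text
t: 4.4
position: [0.5547, -0.1147, 0.1179]
orientation: [[-0.983, 0.186, 0.004], [0.186, 0.983, -0.001], [-0.004, 0.0, -1.0]]
force: [0.6, -1.9, 5.5]
finger_gap: 0.019
```

```bash
python3 -c "
from h import *
delta((.5536,-.1155,.116),169.2)
im=camera('wrist');cv2.imwrite('pics/w4.png',im)
"
```

```text
t 4.40 pos [ 0.5547 -0.1147  0.1179] yaw 169.30 F [ 0.6 -1.9  5.5] gap 0.018993958467687252
txyz [ 0.09 -0.09  0.19] w [0.     0.0042 0.0017]
```

View pics/w4.png

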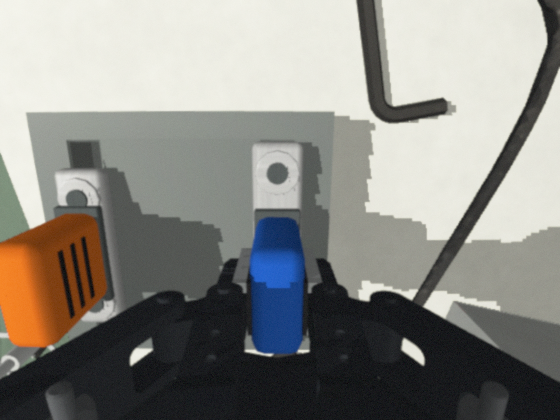

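move_arm([
  {"tx": 0,"ty": 0,"tz": -2,"wx": 0,"wy": 0,"wz": 0,"hand": 1},
  {"tx": 0,"ty": 0,"tz": -4,"wx": 0,"wy": 0,"wz": 0,"hand": 1},
  {"tx": 0,"ty": 0,"tz": -7,"wx": 0,"wy": 0,"wz": 0,"hand": 1},
  {"tx": 0,"ty": 0,"tz": -11,"wx": 0,"wy": 0,"wz": 0,"hand": 1},
  {"tx": 0,"ty": 0,"tz": -15,"wx": 0,"wy": 0,"wz": 0,"hand": 1},
  {"tx": 0,"ty": 0,"tz": -15,"wx": 0,"wy": 0,"wz": 0,"hand": 1},
])

```text
t: 5.2
position: [0.5554, -0.115, 0.2703]
orientation: [[-0.983, 0.186, 0.009], [0.186, 0.983, -0.002], [-0.009, -0.0, -1.0]]
force: [0.4, -0.3, -1.5]
finger_gap: 0.0192
```

```bash
python3 -c "
from h import *
delta((.4838,.1762,.26),186.4)
"
```

```text
t 5.20 pos [ 0.5554 -0.115   0.2703] yaw 169.31 F [ 0.4 -0.3 -1.5] gap 0.019217437488824193
txyz [12.44 27.28  0.91] w [-0.0018  0.0088 -0.2983]
```

move_arm([
  {"tx": 2,"ty": 4.5,"tz": 0,"wx": 0,"wy": 0.009,"wz": -0.05,"hand": 1},
  {"tx": 4,"ty": 9,"tz": 0,"wx": 0,"wy": 0.009,"wz": -0.1,"hand": 1},
  {"tx": 6,"ty": 13.5,"tz": 0,"wx": 0,"wy": 0.009,"wz": -0.15,"hand": 1},
  {"tx": 8,"ty": 18,"tz": 0,"wx": 0,"wy": 0.009,"wz": -0.2,"hand": 1},
  {"tx": 10,"ty": 22,"tz": 0.5,"wx": 0,"wy": 0.009,"wz": -0.25,"hand": 1},
  {"tx": 11.5,"ty": 25.5,"tz": 0.9,"wx": 0,"wy": 0.009,"wz": -0.298,"hand": 1},
  {"tx": 12.4,"ty": 27.3,"tz": 0.9,"wx": 0,"wy": 0.009,"wz": -0.298,"hand": 1},
  {"tx": 12.4,"ty": 27.3,"tz": 0.9,"wx": 0,"wy": 0.009,"wz": -0.298,"hand": 1},
  {"tx": 12.4,"ty": 27.3,"tz": 0.9,"wx": 0,"wy": 0.009,"wz": -0.298,"hand": 1},
  {"tx": 12.4,"ty": 27.3,"tz": 0.9,"wx": 0,"wy": 0.009,"wz": -0.298,"hand": 1},
])

```text
t: 6.45
position: [0.4844, 0.1754, 0.2596]
orientation: [[-0.994, -0.11, -0.001], [-0.11, 0.994, -0.002], [0.001, -0.002, -1.0]]
force: [0.8, -0.1, -1.4]
finger_gap: 0.0191
```

```bash
python3 -c "
from h import *
delta((.4838,.1762,.26),186.4)
import pickle
for c in ['scene','top','wrist']:
    p=camera_params(c);im=camera(c);cv2.imwrite(f'pics/{c}5.png',im);pickle.dump((p,get_obs()),open(f'{c}5.pkl','wb'))
im=cv2.imread('pics/scene5.png');zoom(im,(170,80,310,230),4,'pics/sz5.png')
im=cv2.imread('pics/top5.png');zoom(im,(110,150,250,290),4,'pics/tz5.png')
"
```

```text
t 6.45 pos [0.4844 0.1754 0.2596] yaw -173.70 F [ 0.8 -0.1 -1.4] gap 0.019131817642034248
txyz [ 0.05  0.09 -0.04] w [-0.0021 -0.0011 -0.0017]
```

View pics/sz5.png

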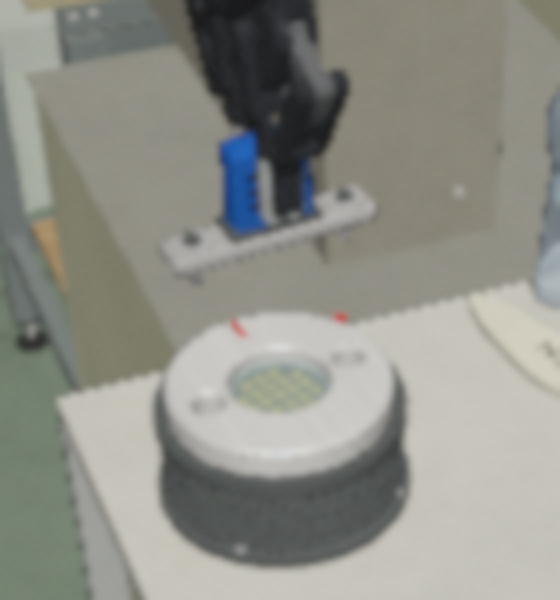

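View pics/tz5.png

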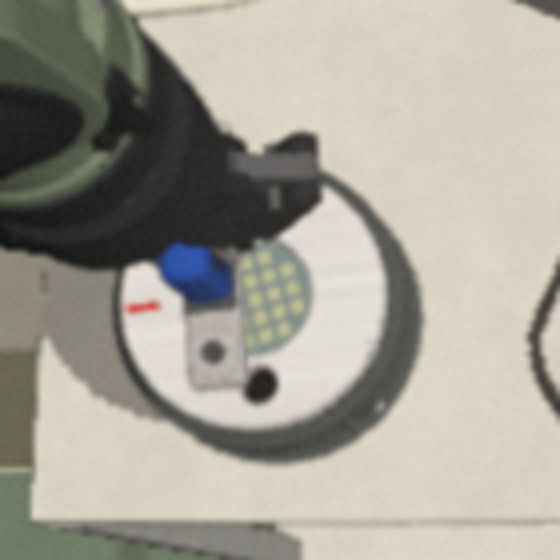

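View pics/wrist5.png

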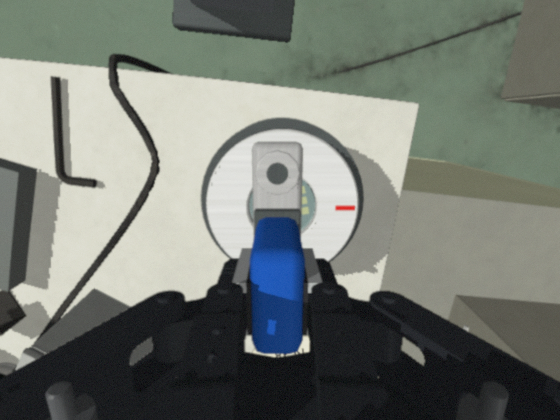

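```bash
cat > e2.py <<'E'
from h import *
import pickle
ps=camera_params('scene');pt=camera_params('top');pw,o=pickle.load(open('wrist5.pkl','rb'))
S=lambda u,v:(170+u/4-.37,80+v/4-.37);T=lambda u,v:(110+u/4-.37,150+v/4-.37)
near,r=tri([(ps,S(191,240)),(pt,T(213,352))]);print('near dot',near,r)
print('near via scene,top at z',atz(ps,S(191,240),near[2]),atz(pt,T(213,352),near[2]))
far=atz(ps,S(345,195),near[2]);print('far scene',far,np.linalg.norm(far-near),np.degrees(np.arctan2(*(far-near)[1::-1])), 'mid',(far+near)/2)
print('wrist near dot',atz(pw,(277.5,173.5),near[2]))
near2=atz(ps,S(191,240),near[2])
R=np.array(o['orientation']);
print('in tool',R.T@((far+near)/2-o['position']), R.T@(near-o['position']))
# ring in wrist
c=np.array([.4836,.1762,.074]);t=np.linspace(0,2*np.pi,73)
pr=proj(pw,c+.062*np.c_[np.cos(t),np.sin(t),0*t]);print('ring proj L/R/top',pr[:,0].min(),pr[:,0].max(),pr[:,1].min())
pr=proj(pw,c+[0,0,-.016]+.072*np.c_[np.cos(t),np.sin(t),0*t]);print('lamp proj L/R/top',pr[:,0].min(),pr[:,0].max(),pr[:,1].min())
print('line',proj(pw,[[.47897,.2205,.074],[.477,.2345,.074]]))
zoom(cv2.imread('pics/wrist5.png'),(190,110,370,270),4,'pics/wz5.png')
E
python3 e2.py
```

```text
near dot [0.44032014 0.16868532 0.18180793] [np.float64(0.00032512189655374487), np.float64(0.0003251218965537721)]
near via scene,top at z [0.43998942 0.16869698 0.18180793] [0.44064288 0.16863229 0.18180793]
far scene [0.5241725  0.17730331 0.18180793] 0.08429405795730871 5.868008929264348 mid [0.48224632 0.17299431 0.18180793]
wrist near dot [0.44083794 0.17058848 0.18180793]
in tool [ 0.00248818 -0.00221381  0.07823495] [ 0.04463394 -0.00188731  0.07825287]
ring proj L/R/top 201.69741389550052 355.5334371644868 127.53758811263326
lamp proj L/R/top 194.2293071164478 362.9132790070901 114.42720362803472
line [[333.78930111 207.07125703]
 [351.28908421 206.57153347]]
```

View pics/wz5.png

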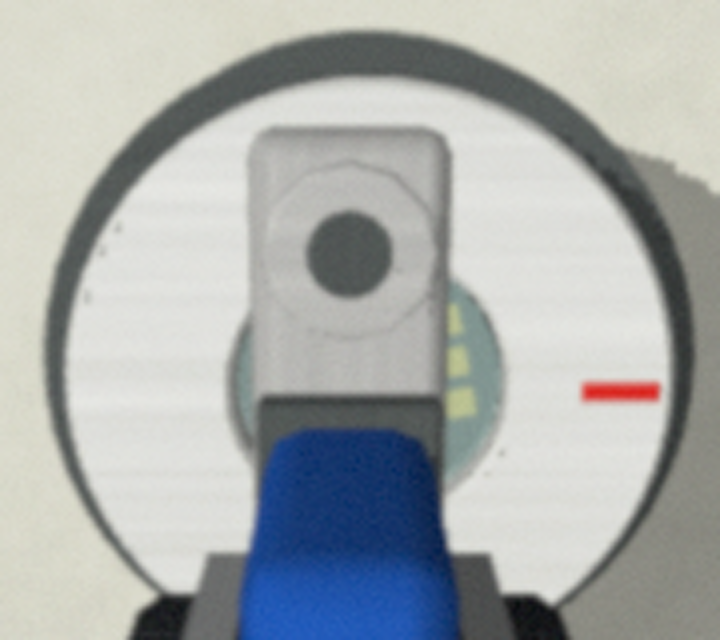

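```bash
python3 -c "
from h import *
import pickle
pw,o=pickle.load(open('wrist5.pkl','rb'))
R=np.array(o['orientation'])
for z in (.1776,.1796,.1816):
    X=atz(pw,(277.2,173.5),z);print(z,X,(R.T@(X-o['position'])).round(4))
print(atz(pw,(282.2,128.7),.074))
print(proj(pw,[[.4846,.179,.074]]),pw['extrinsics'][:3,3])
delta((.4856,.1790,.2),186.3)
"
```

```text
0.1776 [0.44148163 0.17052015 0.1776    ] [ 0.0433 -0.0002  0.0825]
0.1796 [0.44118276 0.17048856 0.1796    ] [ 0.0436 -0.0002  0.0805]
0.1816 [0.4408839  0.17045697 0.1816    ] [ 0.0439 -0.0002  0.0785]
[0.42254803 0.17217264 0.074     ]
[[281.87158885 208.30735434]] [0.41894603 0.16813785 0.32840809]
t 6.60 pos [0.4845 0.1756 0.26  ] yaw -173.69 F [-0.4 -0.3 -2.8] gap 0.018920170371436354
txyz [-0.15  0.34  6.  ] w [-0.0018 -0.0004  0.0002]
```

move_arm([
  {"tx": -0.18,"ty": 0.34,"tz": 2,"wx": 0,"wy": 0,"wz": 0,"hand": 1},
  {"tx": -0.18,"ty": 0.34,"tz": 4,"wx": 0,"wy": 0,"wz": 0,"hand": 1},
  {"tx": -0.18,"ty": 0.34,"tz": 6.3,"wx": 0,"wy": 0,"wz": 0,"hand": 1},
  {"tx": -0.18,"ty": 0.34,"tz": 6.3,"wx": 0,"wy": 0,"wz": 0,"hand": 1},
  {"tx": -0.18,"ty": 0.34,"tz": 6.3,"wx": 0,"wy": 0,"wz": 0,"hand": 1},
])

```text
t: 7.22
position: [0.4864, 0.179, 0.1978]
orientation: [[-0.994, -0.11, 0.001], [-0.11, 0.994, -0.002], [-0.0, -0.002, -1.0]]
force: [0.7, -0.7, -2.2]
finger_gap: 0.0189
```

```bash
python3 -c "
from h import *
delta((.4860,.179,.166),186.3)
im=camera('scene');zoom(im,(180,110,300,230),5,'pics/sz6.png')
im=camera('wrist');zoom(im,(170,90,390,260),3.5,'pics/wz6.png')
"
```

```text
t 7.22 pos [0.4864 0.179  0.1978] yaw -173.71 F [ 0.7 -0.7 -2.2] gap 0.01894789431179749
txyz [0.04 0.01 3.18] w [-0.0018  0.0005 -0.0002]
```

View pics/sz6.png

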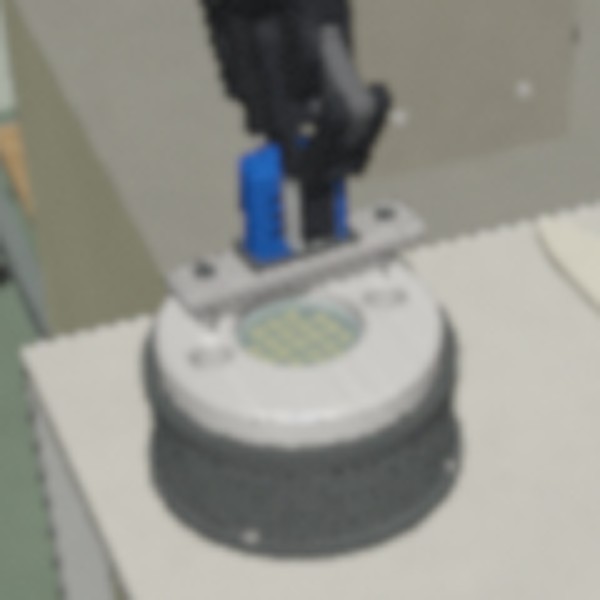

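View pics/wz6.png

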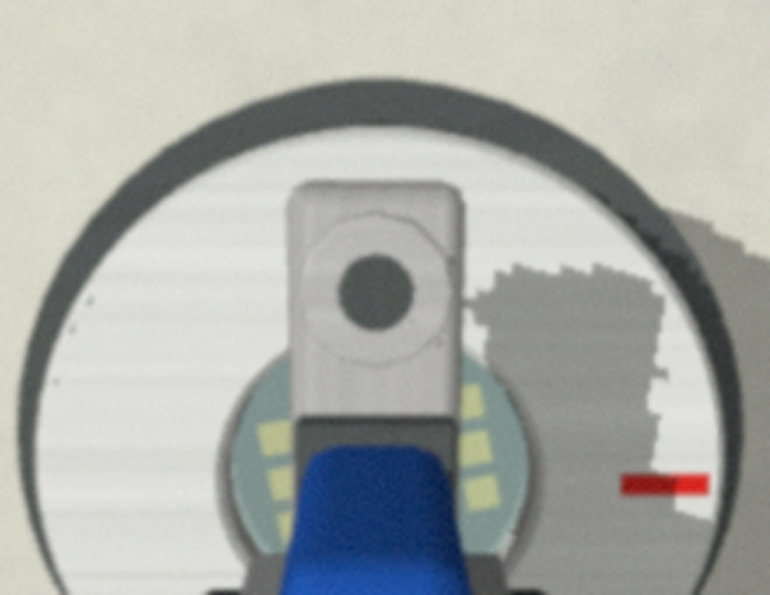

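move_arm([
  {"tx": 0.02,"ty": 0.03,"tz": 0.8,"wx": 0,"wy": 0,"wz": 0,"hand": 1},
  {"tx": 0.02,"ty": 0.03,"tz": 1.6,"wx": 0,"wy": 0,"wz": 0,"hand": 1},
  {"tx": 0.02,"ty": 0.03,"tz": 2.2,"wx": 0,"wy": 0,"wz": 0,"hand": 1},
  {"tx": 0.02,"ty": 0.03,"tz": 2.2,"wx": 0,"wy": 0,"wz": 0,"hand": 1},
])

```text
t: 7.82
position: [0.4859, 0.1792, 0.1753]
orientation: [[-0.994, -0.11, 0.0], [-0.11, 0.994, -0.002], [0.0, -0.002, -1.0]]
force: [-0.2, 0.5, -2.7]
finger_gap: 0.0189
```

move_arm([
  {"tx": 0,"ty": 0,"tz": 0.4,"wx": 0,"wy": 0,"wz": 0,"hand": 1},
  {"tx": 0,"ty": 0,"tz": 0.8,"wx": 0,"wy": 0,"wz": 0,"hand": 1},
  {"tx": 0,"ty": 0,"tz": 0.9,"wx": 0,"wy": 0,"wz": 0,"hand": 1},
  {"tx": 0,"ty": 0,"tz": 0.9,"wx": 0,"wy": 0,"wz": 0,"hand": 1},
])

```text
t: 8.32
position: [0.4859, 0.1792, 0.1663]
orientation: [[-0.994, -0.11, 0.0], [-0.11, 0.994, -0.002], [0.0, -0.002, -1.0]]
force: [-0.5, 0.4, -1.6]
finger_gap: 0.019
```

```bash
python3 -c "
from h import *
delta((.4860,.179,.166),186.3)
im=camera('scene');zoom(im,(180,110,300,230),5,'pics/sz7.png')
im=camera('wrist');zoom(im,(170,90,390,260),3.5,'pics/wz7.png')
"
```

```text
t 8.32 pos [0.4859 0.1792 0.1663] yaw -173.70 F [-0.5  0.4 -1.6] gap 0.01901218073846668
txyz [-0.   -0.02  0.03] w [-0.0018 -0.0001  0.    ]
```

View pics/sz7.png

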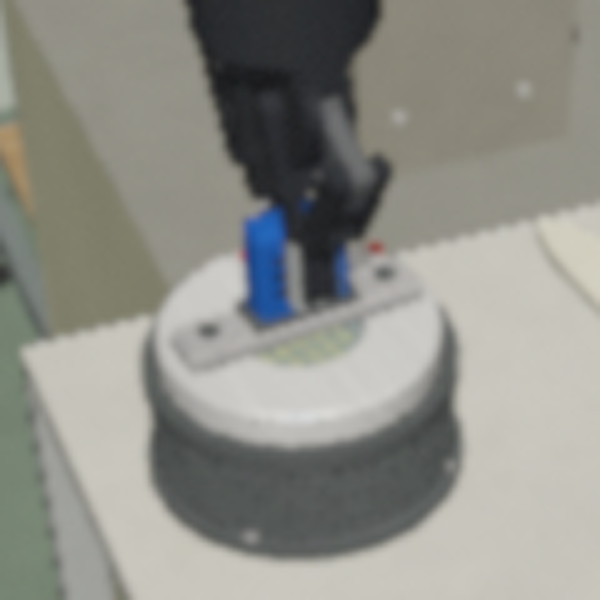

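View pics/wz7.png

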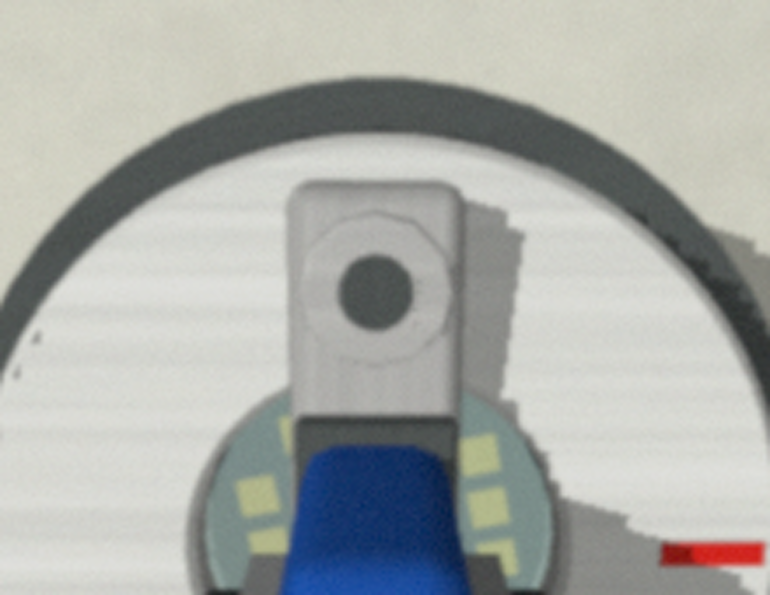

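move_arm([
  {"tx": 0,"ty": 0,"tz": 0.1,"wx": 0,"wy": 0,"wz": 0,"hand": 1},
  {"tx": 0,"ty": 0,"tz": 0.2,"wx": 0,"wy": 0,"wz": 0,"hand": 1},
  {"tx": 0,"ty": 0,"tz": 0.3,"wx": 0,"wy": 0,"wz": 0,"hand": 1},
  {"tx": 0,"ty": 0,"tz": 0.3,"wx": 0,"wy": 0,"wz": 0,"hand": 1},
])

```text
t: 8.93
position: [0.4861, 0.1793, 0.1658]
orientation: [[-0.994, -0.11, 0.002], [-0.11, 0.994, -0.002], [-0.002, -0.002, -1.0]]
force: [-7.1, -1.8, 19.9]
finger_gap: 0.019
```

move_arm([
  {"tx": 0,"ty": -0.02,"tz": 0,"wx": 0,"wy": 0,"wz": 0.1,"hand": 1},
  {"tx": 0,"ty": -0.03,"tz": 0,"wx": 0,"wy": 0,"wz": 0.2,"hand": 1},
  {"tx": 0.01,"ty": -0.04,"tz": 0,"wx": 0,"wy": 0,"wz": 0.3,"hand": 1},
  {"tx": 0.01,"ty": -0.06,"tz": 0,"wx": 0,"wy": 0,"wz": 0.4,"hand": 1},
  {"tx": 0.02,"ty": -0.07,"tz": 0,"wx": 0,"wy": 0,"wz": 0.5,"hand": 1},
  {"tx": 0.02,"ty": -0.07,"tz": 0,"wx": 0,"wy": 0,"wz": 0.5,"hand": 1},
], newtons=110)

```text
t: 9.68
position: [0.4861, 0.1786, 0.1659]
orientation: [[-0.925, 0.379, 0.002], [0.379, 0.925, -0.002], [-0.003, -0.001, -1.0]]
force: [0.1, 0.6, -0.1]
finger_gap: 0.0189
```

```bash
python3 -c "
from h import *
delta((.4860,.179,.166),186.3-60);print(get_obs()['ft_torque'])
im=camera('scene');zoom(im,(180,110,300,230),5,'pics/sz8.png')
im=camera('wrist');zoom(im,(170,90,390,260),3.5,'pics/wz8.png')
"
```

```text
t 9.68 pos [0.4861 0.1786 0.1659] yaw 157.73 F [ 0.1  0.6 -0.1] gap 0.01892041538996038
txyz [ 0.03  0.03 -0.01] w [2.000e-04 2.800e-03 5.485e-01]
[ 0.08441209 -0.15676552  0.025758  ]
```

View pics/sz8.png

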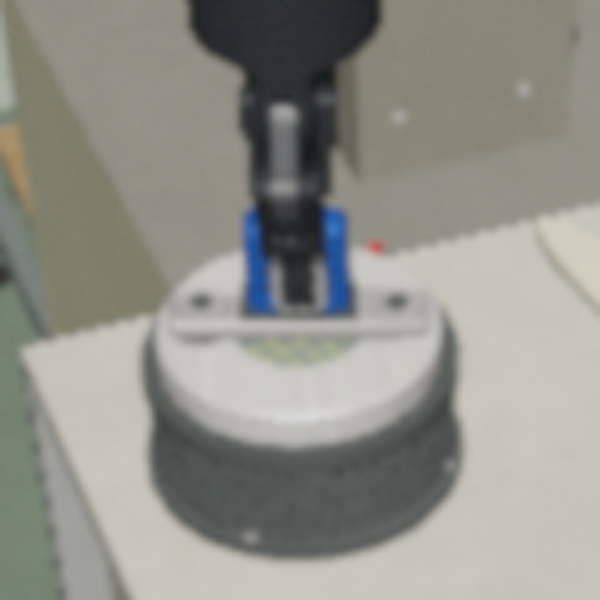

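View pics/wz8.png

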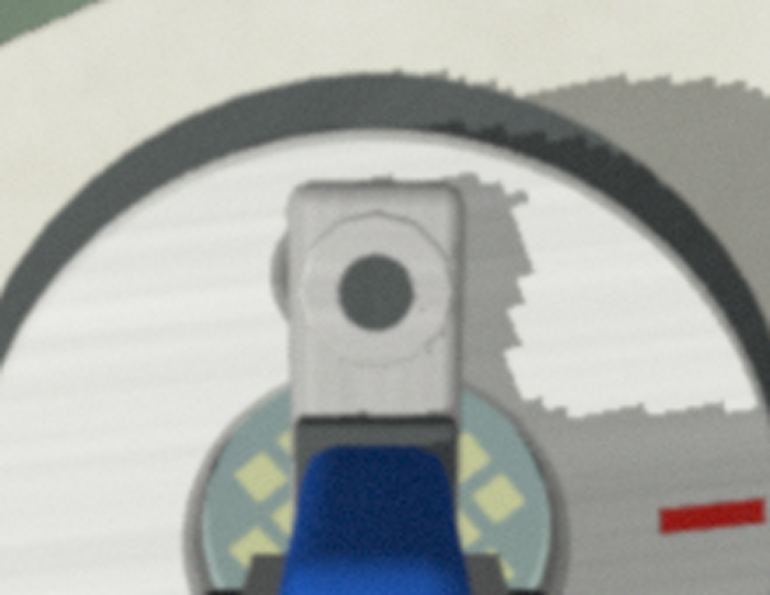

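move_arm([
  {"tx": 0.01,"ty": -0.01,"tz": 0,"wx": 0,"wy": 0,"wz": 0.1,"hand": 1},
  {"tx": 0.02,"ty": -0.02,"tz": 0,"wx": 0,"wy": 0,"wz": 0.2,"hand": 1},
  {"tx": 0.03,"ty": -0.03,"tz": 0,"wx": 0,"wy": 0,"wz": 0.3,"hand": 1},
  {"tx": 0.04,"ty": -0.04,"tz": 0,"wx": 0,"wy": 0,"wz": 0.4,"hand": 1},
  {"tx": 0.05,"ty": -0.05,"tz": 0,"wx": 0,"wy": 0,"wz": 0.5,"hand": 1},
  {"tx": 0.06,"ty": -0.05,"tz": 0,"wx": 0,"wy": 0,"wz": 0.58,"hand": 1},
  {"tx": 0.06,"ty": -0.05,"tz": 0,"wx": 0,"wy": 0,"wz": 0.58,"hand": 1},
])

```text
t: 10.65
position: [0.4855, 0.1782, 0.1659]
orientation: [[-0.568, 0.823, 0.002], [0.823, 0.568, -0.002], [-0.003, 0.001, -1.0]]
force: [-0.7, -0.7, -1.3]
finger_gap: 0.0187
```

move_arm([
  {"tx": 0,"ty": 0,"tz": 0,"wx": 0,"wy": 0,"wz": 0.03,"hand": 1},
  {"tx": 0,"ty": 0,"tz": 0,"wx": 0,"wy": 0,"wz": 0.06,"hand": 1},
  {"tx": 0,"ty": 0,"tz": 0,"wx": 0,"wy": 0,"wz": 0.06,"hand": 1},
])

```text
t: 11.02
position: [0.4853, 0.1781, 0.1659]
orientation: [[-0.518, 0.855, 0.002], [0.855, 0.518, -0.002], [-0.003, 0.001, -1.0]]
force: [-0.3, -1.4, 0.7]
finger_gap: 0.0188
```

```bash
python3 -c "
from h import *
delta((.4860,.179,.166),186.3-60);print(get_obs()['ft_torque'])
im=camera('scene');zoom(im,(180,110,300,230),5,'pics/sz9.png')
im=camera('top');zoom(im,(120,180,230,270),6,'pics/tz9.png')
im=camera('wrist');zoom(im,(130,90,430,300),2.6,'pics/wz9.png')
"
```

```text
t 11.03 pos [0.4853 0.1781 0.1659] yaw 121.20 F [-0.3 -1.4  0.7] gap 0.018785205659965738
txyz [ 0.04  0.1  -0.01] w [ 0.0005  0.0031 -0.089 ]
[-0.27246247  0.25233681  0.32462052]
```

View pics/sz9.png

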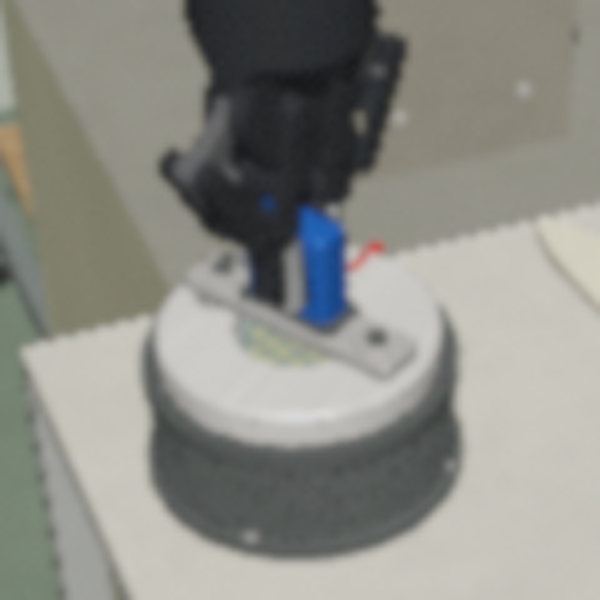

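View pics/wz9.png

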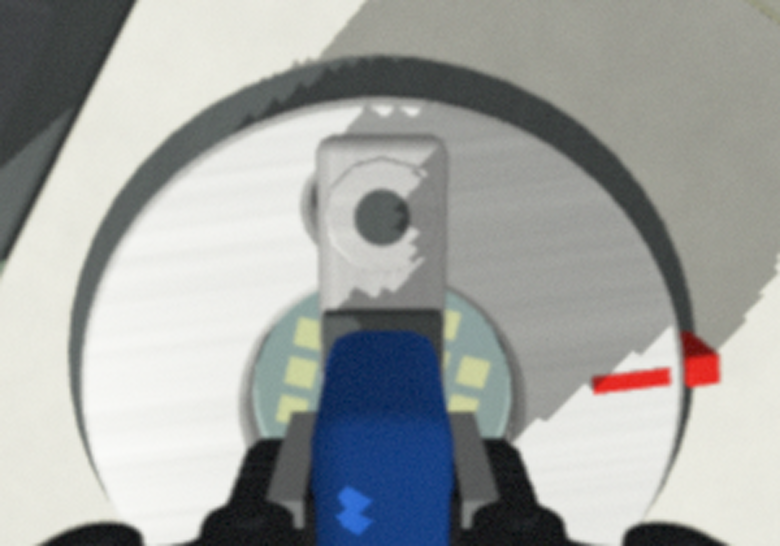

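move_arm([
  {"tx": 0,"ty": 0,"tz": 0,"wx": 0,"wy": 0,"wz": 0.02,"hand": 1},
  {"tx": 0,"ty": 0,"tz": 0,"wx": 0,"wy": 0,"wz": 0.05,"hand": 1},
  {"tx": 0,"ty": 0,"tz": 0,"wx": 0,"wy": 0,"wz": 0.05,"hand": 1},
])

```text
t: 11.55
position: [0.4853, 0.1782, 0.1659]
orientation: [[-0.478, 0.879, 0.002], [0.879, 0.478, -0.003], [-0.004, 0.001, -1.0]]
force: [-1.2, -2.5, 1.4]
finger_gap: 0.0188
```

```bash
python3 -c "
from h import *
delta((.4860,.179,.166),186.3-60);print(get_obs()['ft_torque'])
im=camera('wrist');zoom(im,(130,90,430,300),2.6,'pics/wz10.png')
"
```

```text
t 11.55 pos [0.4853 0.1782 0.1659] yaw 118.53 F [-1.2 -2.5  1.4] gap 0.01877952077892336
txyz [ 0.04  0.1  -0.01] w [ 0.0003  0.0037 -0.1357]
[-0.64602073  0.18027538  3.02324148]
```

View pics/wz10.png

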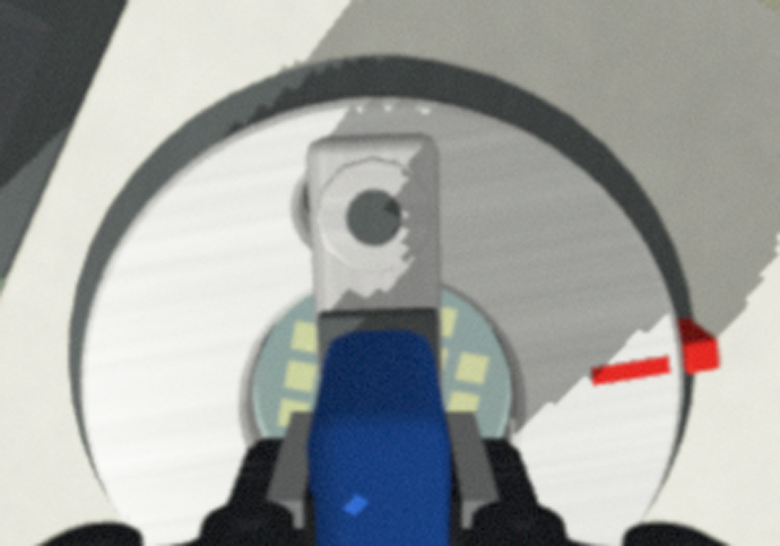

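move_arm([
  {"tx": 0,"ty": 0,"tz": 0,"wx": 0,"wy": 0,"wz": -0.04,"hand": 1},
  {"tx": 0,"ty": 0,"tz": 0,"wx": 0,"wy": 0,"wz": -0.06,"hand": 1},
  {"tx": 0,"ty": 0,"tz": 0,"wx": 0,"wy": 0,"wz": -0.06,"hand": -1},
  {"tx": 0,"ty": 0,"tz": 0,"wx": 0,"wy": 0,"wz": -0.06,"hand": -1},
  {"tx": 0,"ty": 0,"tz": 0,"wx": 0,"wy": 0,"wz": -0.06,"hand": -1},
  {"tx": 0,"ty": 0,"tz": 0,"wx": 0,"wy": 0,"wz": -0.06,"hand": -1},
  {"tx": 0,"ty": 0,"tz": 0,"wx": 0,"wy": 0,"wz": -0.06,"hand": -1},
  {"tx": 0,"ty": 0,"tz": 0,"wx": 0,"wy": 0,"wz": -0.06,"hand": -1},
])

```text
t: 12.6
position: [0.4853, 0.1782, 0.166]
orientation: [[-0.529, 0.849, 0.002], [0.849, 0.529, -0.003], [-0.004, 0.0, -1.0]]
force: [0.3, 0.5, -0.0]
finger_gap: 0.0853
```

move_arm([
  {"tx": 0,"ty": 0,"tz": -1.5,"wx": 0,"wy": 0,"wz": 0,"hand": -1},
  {"tx": 0,"ty": 0,"tz": -4,"wx": 0,"wy": 0,"wz": 0,"hand": -1},
  {"tx": 0,"ty": 0,"tz": -8,"wx": 0,"wy": 0,"wz": 0,"hand": -1},
  {"tx": 0,"ty": 0,"tz": -12,"wx": 0,"wy": 0,"wz": 0,"hand": -1},
  {"tx": 0,"ty": 0,"tz": -15,"wx": 0,"wy": 0,"wz": 0,"hand": -1},
  {"tx": 0,"ty": 0,"tz": -15,"wx": 0,"wy": 0,"wz": 0,"hand": -1},
])

```text
t: 13.35
position: [0.4863, 0.179, 0.3195]
orientation: [[-0.529, 0.849, 0.008], [0.849, 0.529, -0.001], [-0.006, 0.006, -1.0]]
force: [-0.2, 0.5, -0.5]
finger_gap: 0.0857
```

```bash
python3 -c "
from h import *
import pickle
delta((.4860,.179,.166),186.3-60)
im=camera('scene');cv2.imwrite('pics/scene11.png',im);zoom(im,(180,110,300,230),5,'pics/sz11.png')
p=camera_params('wrist');im=camera('wrist');cv2.imwrite('pics/wrist11.png',im);pickle.dump(p,open('w11.pkl','wb'))
print(look_for('scene','orange_spanner'),look_for('scene','blue_spanner'))
"
```

```text
t 13.35 pos [0.4863 0.179  0.3195] yaw 121.93 F [-0.2  0.5 -0.5] gap 0.08567902434094897
txyz [ 0.1  -0.12 15.35] w [ 0.0061  0.0059 -0.0762]
[{'bbox': [323.7, 297.0, 374.7, 333.4], 'confidence': 0.58}] [{'bbox': [218.4, 148.3, 265.3, 188.8], 'confidence': 0.96}]
```

View pics/sz11.png

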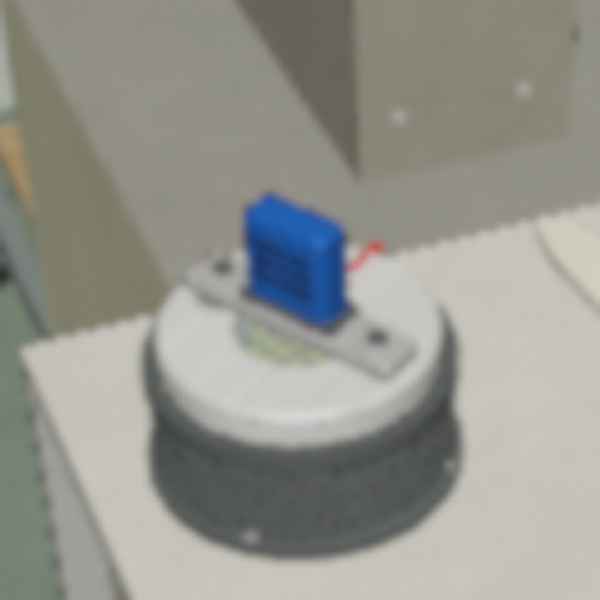

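View pics/wrist11.png

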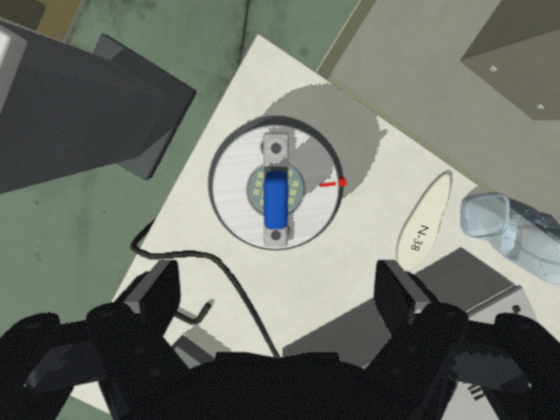

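```bash
python3 -c "
from h import *
import pickle
p=pickle.load(open('w11.pkl','rb'))
a=atz(p,(276,148),.084);b=atz(p,(276,235.5),.084);print((a+b)/2,np.linalg.norm(a-b))
print(get_obs()['t'],env.job_done())"
```

```text
[0.48514897 0.17864008 0.084     ] 0.08461033372455579
the job is handed in; nothing more can be done
13.55 None
```

The ring is closed and the blue spanner is standing in it, released. I handed the job in at 13.6 s; no verdict is reported.

**What I did:** I took the blue spanner out of the block and lowered both pins into the ring's holes until it seated, with about 20 N of contact. I then turned it about 1.15 rad clockwise until the moment at the wrist rose to 3 N m, which is the stop. Last, I eased it back slightly, opened the gripper and raised it clear, 15 cm up.

**Last checks:**
- **Ring:** the scene and wrist pictures show the red line meeting the red stud.
- **Spanner:** it stands flat on the ring. The wrist camera puts its centre at (0.485, 0.179), about 1 mm from the ring centre I had measured at (0.4846, 0.179).
- **Orange spanner:** the network's box for it in the scene picture is within about 1.5 px of the one at the start.
- **Gripper:** it touches nothing; the wrist force is about zero.

**What disagreed or failed:**
- The fixed cameras and the wrist camera differed by 2–3 mm in y. I followed the wrist camera, since it agreed with the gripped spanner.
- My first two move calls were refused because some row keys were missing, and they moved nothing.

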